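# Unlock and open the gauge drawer

## Task

Take the driver from its stand and with it turn the slotted lock screw on the gauge cabinet's sloping panel anticlockwise to its stop, about a quarter turn. Put the driver back upright in its stand with its guard down on the block, pull the drawer fully open by its handle and let go. Leave everything else where it stands.

Things in the scene. Friction and masses are not known exactly. Their poses are not given: they have to be found in the camera images.
- console: white gauge cabinet fixed to the bench, 240 deep (its x) x 260 wide (its y) x 137 high. Origin: centre of its underside; +x points from its front to its back, z up. The front is at x=-120: a blue drawer up to 76 high, and above it a grey panel that slopes up and back at 30 degrees from the horizontal, then a flat top at 137.
- lock_mouth (a point): centre of the rim of the lock's dark steel collar, in the middle of the sloping panel, fixed to the console. z points out of the panel (30 degrees from vertical, towards the cabinet's front), x up the slope, y to the cabinet's left. The collar is 35 across outside, 26 inside, and stands 14 proud of the panel.
- screw_face (a point): centre of the captive brass screw head's face inside the collar, 6 below the rim. Head 25 across; one straight slot across it, 6 wide, 6 deep. At the start the slot lies within 0.8 rad either side of x; no listed value tells where (axes as lock_mouth, not turning with the head): look, or feel with the blade at one angle after another; the tip ends 6 below the face if in the slot, else on it.
- lock (a joint): how far the screw head has been turned, rad: 0 is locked, grows anticlockwise as seen looking at the head (right-handed about the z of lock_mouth), hard stop at 1.75. Starts at 0 to 0.2. Friction about 0.07 N m; it stays where it is left. Below about 1.2 a pin behind the panel holds the drawer shut.
- drawer (a joint): how far the drawer is open, m: 0 shut, stop at 0.11; it slides towards the cabinet's front (console -x). Friction about 2 N, no spring.
- drawer_handle (a point): middle of the drawer's handle: level round steel bar 10 thick, 100 long along the cabinet's y, its centre 45 out from the drawer's front, 45 above the bench; axes as the console's. Free above; it moves with the drawer.
- driver: flat-blade driver, 113 long, 110 g or so, standing blade down in its stand. Origin: centre of the blade's tip; z runs from tip to handle, x along the blade's width. Blade 18 wide (x) x 3 thick (y) x 22 long, shaft 9 thick, black round guard 36 across from 50 to 55 above the tip, red square handle 22 x 22 (faces along x and y) from 55 to 110, small black cap to 113.
- stand: aluminium block 80 x 80 x 60 high, fixed to the bench. Origin: centre of its underside, z up. A round hole 27 across and 55 deep goes down its middle; the driver hangs in it with its guard resting on the block's top, so that its tip is 10 above the bench.
- v_block: dark steel V-block 70 x 60 x 42, bystander, 0.6 kg; origin centre of underside
- ring_gauge: steel ring 64 across, 22 high, on the console's flat top, bystander; origin centre of underside
- setting_disc: brass disc 40 across, 30 high, on the console's flat top, bystander; origin centre of underside
- micrometer: blue and steel micrometer lying on the bench, about 160 x 70 x 20, bystander; origin under the middle of its frame's long bar
- mouse: grey computer mouse 100 x 60 x 30, bystander; origin centre of underside
- oil_can: yellow can 50 across, 110 high, bystander; origin centre of underside
Mind the look-alikes: they are no part of the job. There is more than one size of the driver; the one meant has the size given above. Of the things shaped like the stand, the aluminium one is meant.

How it is judged:
By the outcome, as a careful person would: the job done as asked, in the order asked, and still so for the second after the job is handed in, with the robot touching nothing.
It also fails if it takes over 72 s, if anything falls off the work surface, if the arm or the gripper's body presses on something with over 40 N, if the wrist force passes 120 N, or if a joint passes its speed limit or range.

## Robot

A 6-joint arm with a two-finger parallel gripper is mounted at the origin on the work surface. World frame = base frame: x ahead of the robot, y to its left, z up, the work surface at z = 0. Lengths are in m, angles in rad, forces in N, time in s.
With the tool pointing down it reaches from about 0.375 to 0.9 m from the base axis. Payload 3.1 kg.
Tool frame: the origin (TCP) lies on the centre line of the jaws, within the pads' length; the fingertips stand 19 mm ahead of it and the grasp point (between the pads) is the TCP; z points along the fingers, y is the line along which they close (so a half turn about z gives the same grasp; the last joint's range is limited). The gripper opens to 85 mm and grips with 20 to 120 N. Pads are 22 mm wide; open, the fingers measure 114 mm over their backs; the gripper's body (76 mm by 85 mm) begins 54 mm behind the grasp point. The pads swing forward as they close: fully open they stand 13 mm farther back than shut.
Start: joints at [-1.462, 0.527, 1.433, -0, 1.181, -0.178], TCP at [0.177, -0.599, 0.25] pointing down, gripper open.
Joint ranges: [-3.08, 3.08], [-0.75, 2.2], [0.22, 2.44], [-1.43, 4.57], [0, 2.65], [-2.85, 2.85]. Speed limits (rad/s): [2.79, 2.79, 3.14, 3.14, 3.14, 3.14].

## Interface

Orientations are given as a unit quaternion [x, y, z, w].
In Python, from station import manip, cams, sign_off gives the robot as it stands.
- The arm moves only by the tool carry_out, never from a script. Its argument "targets" is a list that holds one entry, the list of rows, each a list of 7 numbers: the shift along the tool's x, y, z in cm, then the turn, a rotation vector about the tool's x, y, z in degrees, then the finger opening in cm, from 0 to 8.54. A call has 1 to 12 rows; each row is the pose to reach, as a shift and turn from the pose commanded when the call began, along the tool's axes at that moment; what a row does not reach only later rows make up. A row lasts 1/12 s, in which the tool goes at most 41.7 mm and 7.16 degrees, less where a joint would pass 70% of its speed; a pose out of reach is approached as far as the arm can. A call with a gripper value outside its range is refused whole. The fingers move at their own pace and stop on an object; "force" is the grip in N (left out, the last holds). Time passes only in rows, so rows that repeat a pose let the fingers close. It gives the time, the measured TCP pose, the force, the opening and the grip force at its end, in the units of the state.
- manip.sense(): the state, without advancing time (a new reading comes with each control period).
- cams.snapshot(name): name is "scene" or "top" or "wrist"; returns the picture (400x640x3 uint8, red, green, blue); there is no depth.
- cams.camera_info(name): a dict with "K" (3x3 intrinsics, pixels), "T" (4x4, takes a point from camera to world coordinates). Camera axes: x right, y down, z forward; pixel columns grow to the right and rows downward; lengths in m; the calibration is good to about 2 mm. A picture is of the moment at which its call begins: read the wrist's pose just before it. camera_info takes no time and is no camera call; for the wrist camera it gives the pose at the moment of the call.
- sign_off(): hands the job in; it is judged then, once.
The state is a dict: "t": time; "q": joint angles; "qd": joint speeds; "tau": joint torques, N m; "tcp_pos": TCP position; "tool_rot": TCP orientation; "force": force on the tool from outside, world axes, zero at the start; "ft_torque": the same for the moment, N m; "finger_gap": opening from 0.0 (shut) to 1.0 (fully open); "gripper_force": force on a finger pad.
Only numpy, scipy, OpenCV 4.12 (cv2) and the standard library are available. Lean on these libraries where they do the work, as an engineer would, in place of code of your own. Each camera call takes 0.05 s, during which the arm holds its last target. There are 200 camera calls.

## Working session

There is one attempt and no reset: what is moved stays moved. The work goes in short steps, Python scripts to look and compute and a tool call to move; the robot and the scene stay as the last step left them, time stands still between calls to the robot, and variables do not carry over. Pictures are saved under pics/ and viewed, at most 10 in all, crops included, and the job is handed in when it is done.

Besides the shell and the picture viewer there is one more tool, called after "Call:" as name(argument=value, ...) on one line, values as JSON. carry_out: Moves the arm, as the interface text tells. Its arguments: {"type":"object","properties":{"targets":{"type":"array"},"force":{"type":"number"}},"required":["targets"]}

```bash
mkdir -p pics; ls; python3 - <<'E'
from station import manip,cams
import cv2,numpy as np
print(manip.sense())
for n in ["scene","top"]:
    im=cams.snapshot(n);cv2.imwrite(f"pics/{n}0.png",im[...,::-1])
    i=cams.camera_info(n);print(n,np.round(i["K"],1).tolist(),np.round(i["T"],4).tolist())
E
```

```text
pics
{'t': 0.0, 'q': array([-1.46247449e+00,  5.28446758e-01,  1.43388538e+00, -1.36687462e-05,
        1.18140537e+00, -1.78476733e-01]), 'qd': array([-1.31908442e-03,  4.39278984e-04,  6.53173910e-05, -6.22386878e-04,
       -1.44288534e-03,  4.20646403e-04]), 'tau': array([ 8.63925720e-06, -4.42355096e+01, -1.78023148e+01, -1.21150520e-04,
        8.37734027e-03,  1.37082750e-06]), 'tcp_pos': array([ 0.17676726, -0.59878502,  0.24935088]), 'tool_rot': array([ 9.89734989e-01,  1.42910818e-01,  3.12942687e-05, -1.07199061e-03]), 'force': array([ 1.05573758,  0.208476  , -0.37484855]), 'ft_torque': array([0.00342377, 0.01158117, 0.04195817]), 'gripper_force': 0.0, 'finger_gap': 0.9970570417950013}
scene [[375.7, 0.0, 320.4], [0.0, 375.7, 199.5], [0.0, 0.0, 1.0]] [[-0.0188, 0.5698, -0.8216, 1.4203], [0.9998, 0.0164, -0.0115, 0.047], [0.0069, -0.8216, -0.57, 0.7174], [0.0, 0.0, 0.0, 1.0]]
top [[475.1, 0.0, 319.7], [0.0, 475.1, 198.8], [0.0, 0.0, 1.0]] [[-0.009, -0.9982, 0.0591, 0.4833], [-1.0, 0.0091, 0.0017, 0.0489], [-0.0022, -0.059, -0.9983, 1.3831], [0.0, 0.0, 0.0, 1.0]]
```

View pics/scene0.png

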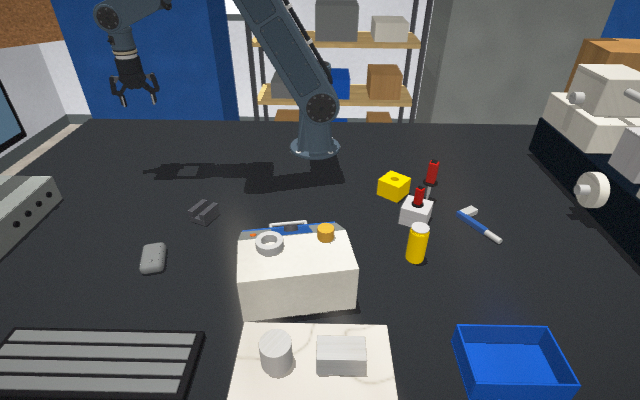

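View pics/top0.png

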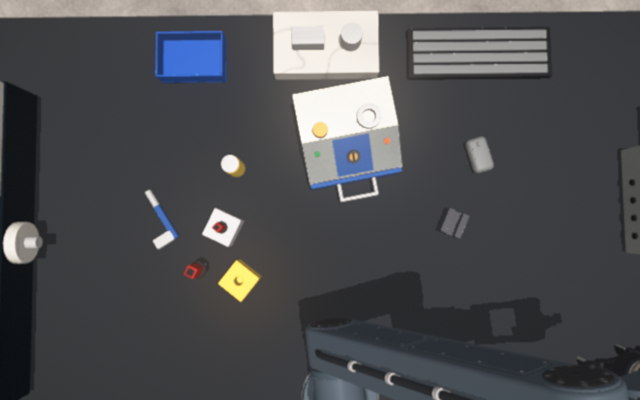

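The candidates for the driver are the red one in the white block at top (221,228) / scene (418,195), and the red one standing alone at top (194,270) / scene (432,172). For the stand they are the white/aluminium block at top (222,228) and the yellow block at top (240,281). I choose the driver in the white block and will check it close up.

```bash
python3 - <<'E'
import cv2,numpy as np
s=cv2.imread("pics/scene0.png");t=cv2.imread("pics/top0.png")
R=lambda a,k:cv2.resize(a,None,fx=k,fy=k,interpolation=cv2.INTER_CUBIC)
a=R(s[150:240,365:455],3.3)[:300,:300]
b=R(t[200:300,150:270],3.3)[:300,:400]
c=R(t[70:210,285:415],2.2)[:300,:300]
d=R(t[140:175,330:375],8)[:300]
out=np.zeros((600,800,3),np.uint8)
for im,(y,x) in [(a,(0,0)),(b,(0,310)),(c,(300,0)),(d,(300,310))]:
    out[y:y+im.shape[0],x:x+im.shape[1]]=im[:600-y,:800-x]
cv2.imwrite("pics/crop1.png",out)
E
```

```text
(no output)
```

View pics/crop1.png

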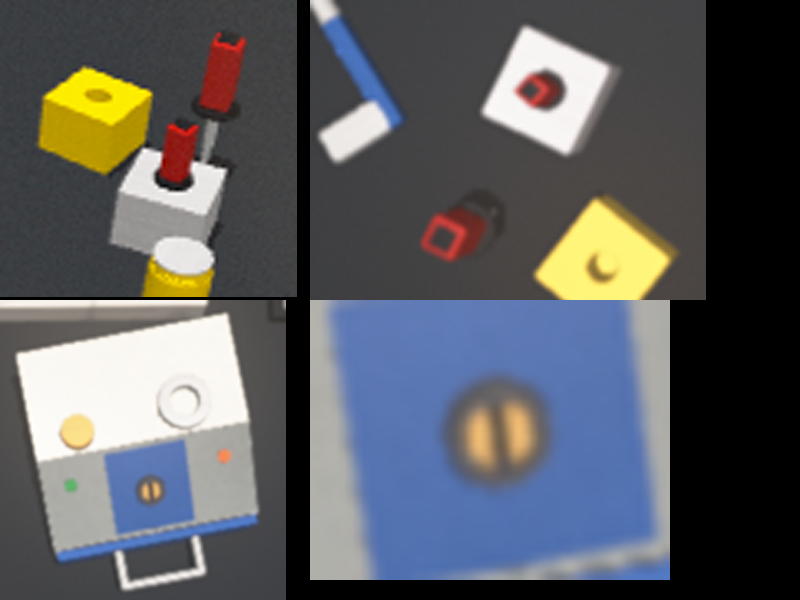

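The chosen driver is the short one with its guard down on the white block. The slot shows clearly in the lock, at top (353,157). Next are coarse positions and then a wrist-camera look.

```bash
cat > h.py <<'E'
import numpy as np,cv2
from scipy.spatial.transform import Rotation as R
from station import manip,cams
def ray(uv,K,T):
    d=T[:3,:3]@np.linalg.solve(K,[*uv,1]);return T[:3,3],d
def onz(uv,z,i):
    o,d=ray(uv,np.array(i["K"]),np.array(i["T"]));return o+d*(z-o[2])/d[2]
def onplane(uv,p,n,i):
    o,d=ray(uv,np.array(i["K"]),np.array(i["T"]));return o+d*(np.dot(n,np.subtract(p,o))/np.dot(n,d))
def proj(p,i):
    T=np.array(i["T"]);c=np.array(i["K"])@(T[:3,:3].T@(np.asarray(p)-T[:3,3]));return c[:2]/c[2]
def rel(pos,rot,s=None):
    """shift(cm) and turn(deg) in tool axes from measured pose to target"""
    s=s or manip.sense();R0=R.from_quat(s["tool_rot"])
    return np.round(R0.inv().apply(np.subtract(pos,s["tcp_pos"]))*100,2),np.round(np.degrees((R0.inv()*rot).as_rotvec()),2)
def down(psi):  # tool down, tool x at world yaw psi
    c,s=np.cos(psi),np.sin(psi);return R.from_matrix(np.array([[c,s,0],[s,-c,0],[0,0,-1]]))
E
python3 - <<'E'
from h import *
i=cams.camera_info("top")
print("stand",onz((221.5,227.3),.06,i),"cap",onz((217.5,227.5),.123,i), "big",onz((194,270),.17,i))
w=cams.camera_info("wrist");s=manip.sense()
T=np.eye(4);T[:3,:3]=R.from_quat(s["tool_rot"]).as_matrix();T[:3,3]=s["tcp_pos"]
print(np.round(w["K"],1).tolist(),np.round(np.linalg.inv(T)@w["T"],4).tolist())
fl=onz((285+62/2.2,70+255/2.2),.076,i);fr=onz((285+258/2.2,70+218/2.2),.076,i)
print("front",fl,fr,"yaw",np.degrees(np.arctan2(*(fl-fr)[[0,1]]*[-1,1])))
print("lock",onz((352.9,157),.12,i))
q=onz((221.5,227.3),.06,i)
print(rel([q[0],q[1]-.0,.30],down(0.6)))
E
```

```text
stand [0.4847455  0.32504646 0.06      ] cap [0.48424197 0.32249672 0.123     ] big [0.3771189  0.37153435 0.17      ]
[[276.0, 0.0, 321.7], [0.0, 276.0, 200.8], [0.0, 0.0, 1.0]] [[0.001, -0.9586, -0.2848, 0.0733], [1.0, 0.0012, -0.0005, 0.0004], [0.0009, -0.2848, 0.9586, -0.1237], [0.0, 0.0, 0.0, 1.0]]
front [0.5965085  0.06888357 0.076     ] [ 0.64090138 -0.17784361  0.076     ] yaw 10.199921196245791
lock [ 0.66935715 -0.03873662  0.12      ]
(array([ 55.68, -79.91,  -4.88]), array([ -0.11,  -0.04, -17.94]))
```

```bash
python3 - <<'E'
from h import *
print(rel([.45,-.3,.28],down(0.7)),rel([.63,-.04,.28],down(1.1)))
E
```

```text
(array([ 34.66, -20.94,  -3.01]), array([ -0.11,  -0.04, -23.67])) (array([ 59.29, -40.78,  -2.96]), array([ -0.1 ,  -0.06, -46.59]))
```

Call:
carry_out(targets=[[[34.7, -20.9, -3, 0, 0, -23.7, 8.5], [34.7, -20.9, -3, 0, 0, -23.7, 8.5], [34.7, -20.9, -3, 0, 0, -23.7, 8.5], [34.7, -20.9, -3, 0, 0, -23.7, 8.5], [34.7, -20.9, -3, 0, 0, -23.7, 8.5], [34.7, -20.9, -3, 0, 0, -23.7, 8.5], [34.7, -20.9, -3, 0, 0, -23.7, 8.5], [34.7, -20.9, -3, 0, 0, -23.7, 8.5], [59.3, -40.8, -3, 0, 0, -46.6, 8.5], [59.3, -40.8, -3, 0, 0, -46.6, 8.5], [59.3, -40.8, -3, 0, 0, -46.6, 8.5], [59.3, -40.8, -3, 0, 0, -46.6, 8.5]]])

```text
t: 1.1
tcp_pos: [0.5002, -0.2176, 0.277]
tool_rot: [0.851, 0.525, -0.0, -0.0]
force: [0.9, -0.7, 0.5]
finger_gap: 0.991
gripper_force: 0.0
```

```bash
python3 - <<'E'
from h import *
s=manip.sense();print(s["tcp_pos"],s["q"]);print(rel([.63,-.04,.28],down(1.1)))
E
```

```text
[ 0.5001988  -0.21764939  0.27697508] [-6.15319804e-01  3.88867316e-01  1.60103317e+00 -2.15630580e-05
  1.15246314e+00 -1.49172531e-01]
(array([21.7 ,  3.61, -0.3 ]), array([-0.04, -0.01,  0.27]))
```

Call:
carry_out(targets=[[[21.7, 3.6, 0, 0, 0, 0, 8.5], [21.7, 3.6, 0, 0, 0, 0, 8.5], [21.7, 3.6, 0, 0, 0, 0, 8.5], [21.7, 3.6, 0, 0, 0, 0, 8.5], [21.7, 3.6, 0, 0, 0, 0, 8.5], [21.7, 3.6, 0, 0, 0, 0, 8.5], [21.7, 3.6, 0, 0, 0, 0, 8.5], [21.7, 3.6, 0, 0, 0, 0, 8.5], [21.7, 3.6, 0, 0, 0, 0, 8.5]]])

```text
t: 1.85
tcp_pos: [0.6291, -0.0436, 0.2768]
tool_rot: [0.853, 0.522, -0.001, -0.0]
force: [0.8, 0.3, 0.0]
finger_gap: 0.995
gripper_force: 0.0
```

```bash
python3 - <<'E'
from h import *
import pickle
s=manip.sense();i=cams.camera_info("wrist");im=cams.snapshot("wrist")
pickle.dump((s,i),open("lock.pkl","wb"));cv2.imwrite("pics/w1.png",im[...,::-1])
print(s["tcp_pos"])
E
```

```text
[ 0.62908774 -0.04355452  0.27676743]
```

View pics/w1.png

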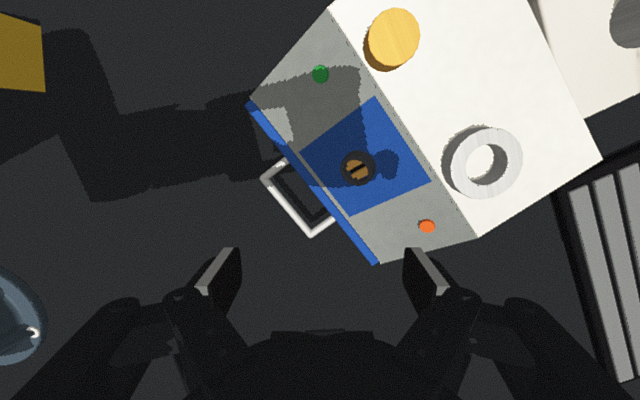

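This shows the sloping panel with the collar at (357,168), its slot running at an angle, the drawer handle at about (288,198), and the flat top's front edge from (333,8) to (478,238). I'll enlarge the lock.

```bash
python3 - <<'E'
import cv2,numpy as np
t=cv2.imread("pics/w1.png")
R=lambda a,k:cv2.resize(a,None,fx=k,fy=k,interpolation=cv2.INTER_CUBIC)
out=np.zeros((600,800,3),np.uint8)
a=R(t[145:191,335:381],9);out[:414,:414]=np.clip(a*1.8,0,255)
for k,(u,v) in enumerate([(478,238),(377,262),(250,102),(602,158),(333,8),(265,180),(312,236)]):
    c=R(t[max(v-16,0):max(v-16,0)+32,u-16:u+16],5.9)[:188,:188]
    x,y=[(420,0),(610,0),(420,195),(610,195),(0,412),(195,412),(390,412)][k]
    out[y:y+188,x:x+188]=np.clip(c*1.3,0,255)
cv2.imwrite("pics/crop2.png",out)
E
```

```text
(no output)
```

View pics/crop2.png

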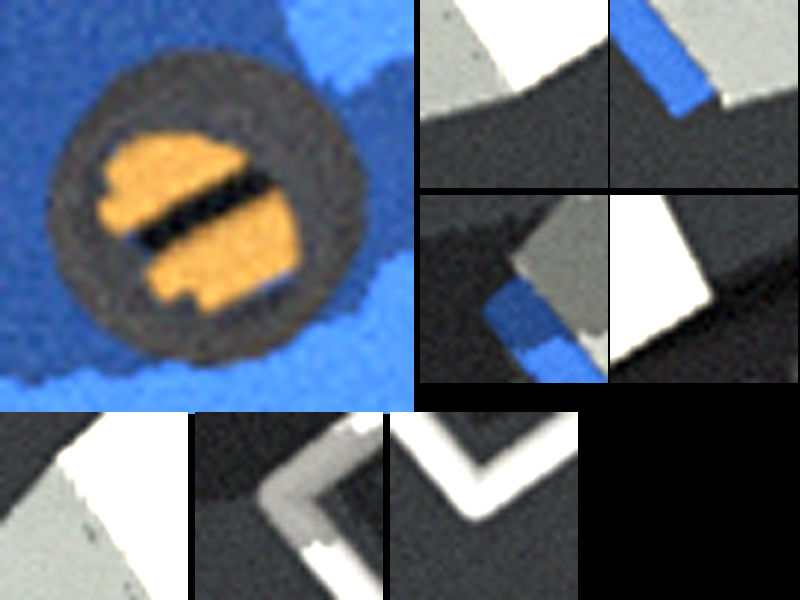

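```bash
cat > fitc.py <<'E'
from h import *
import pickle
from scipy.optimize import least_squares
s,i=pickle.load(open("lock.pkl","rb"))
P=np.array([[-14.3,-130,137],[-120,-130,76],[-120,130,76],[120,-130,137],[-14.3,130,137],[-74.2,0,118.6]])/1e3
U=np.array([[478.1,236.8],[379.2,263.1],[249,96.6],[602.5,158.1],[326.4,7],[357.6,167.5]])
def W(x,p): return R.from_euler("z",x[2]).apply(p)+[x[0],x[1],0]
f=lambda x:(np.array([proj(q,i) for q in W(x,P)])-U).ravel()
r=least_squares(f,[.7,-.03,.18]);x=r.x
Rl=R.from_euler("z",x[2])*R.from_euler("y",-30,degrees=True)  # lock axes
mouth=W(x,np.array([[-.0742,0,.1186]]))[0];face=mouth-.006*Rl.as_matrix()[:,2]
E
python3 - <<'E'
from fitc import *
print(x,np.degrees(x[2]));print(np.round(f(x).reshape(-1,2),1).tolist());print(mouth,face)
print(Rl.as_matrix().round(3))
a=np.array([143,240])/9+[335,145]-.45;b=np.array([272,182])/9+[335,145]-.45
pts=[Rl.inv().apply(onplane(p,face,Rl.as_matrix()[:,2],i)-face)*1e3 for p in (a,b)]
d=pts[1]-pts[0];print(pts,np.degrees(np.arctan2(d[1],d[0])))
print(rel([.485,.325,.27],down(.6)))
E
```

```text
[ 0.74369549 -0.0264611   0.18246665] 10.454568796974069
[[-0.4, 0.5], [1.6, 0.0], [-0.2, -1.3], [1.6, 0.2], [-0.4, -1.0], [-2.0, 2.6]]
[ 0.67072728 -0.03992513  0.1186    ] [ 0.67367747 -0.03938076  0.11340385]
[[ 0.852 -0.181 -0.492]
 [ 0.157  0.983 -0.091]
 [ 0.5   -0.     0.866]]
[array([-9.52523508e+00,  1.99621650e-01, -7.03130643e-15]), array([ 8.82503014e+00, -1.38366832e+00, -4.94962432e-14])] -4.931357687687125
(array([ 26.3 , -29.61,   0.7 ]), array([-0.05,  0.07, 28.56]))
```

Call:
carry_out(targets=[[[26.3, -29.6, 0.7, 0, 0, 28.6, 8.5], [26.3, -29.6, 0.7, 0, 0, 28.6, 8.5], [26.3, -29.6, 0.7, 0, 0, 28.6, 8.5], [26.3, -29.6, 0.7, 0, 0, 28.6, 8.5], [26.3, -29.6, 0.7, 0, 0, 28.6, 8.5], [26.3, -29.6, 0.7, 0, 0, 28.6, 8.5], [26.3, -29.6, 0.7, 0, 0, 28.6, 8.5], [26.3, -29.6, 0.7, 0, 0, 28.6, 8.5], [26.3, -29.6, 0.7, 0, 0, 28.6, 8.5], [26.3, -29.6, 0.7, 0, 0, 28.6, 8.5], [26.3, -29.6, 0.7, 0, 0, 28.6, 8.5], [26.3, -29.6, 0.7, 0, 0, 28.6, 8.5]]])

```text
t: 2.9
tcp_pos: [0.4851, 0.3256, 0.2704]
tool_rot: [0.955, 0.296, -0.0, 0.0]
force: [-0.0, -0.6, -0.3]
finger_gap: 0.997
gripper_force: 0.0
```

```bash
python3 - <<'E'
from h import *
import pickle
s=manip.sense();i=cams.camera_info("wrist");im=cams.snapshot("wrist")
pickle.dump((s,i),open("stand.pkl","wb"));cv2.imwrite("pics/w2.png",im[...,::-1])
u,v=proj([.485,.325,.09],i).astype(int);print(s["tcp_pos"],u,v)
u0,v0=max(u-75,0),max(v-75,0)
cv2.imwrite("pics/crop3.png",cv2.resize(im[v0:v0+150,u0:u0+200,::-1],None,fx=4,fy=4,interpolation=cv2.INTER_CUBIC));print(u0,v0)
E
```

```text
[0.48510635 0.32561446 0.27036223] 321 186
246 111
```

View pics/crop3.png

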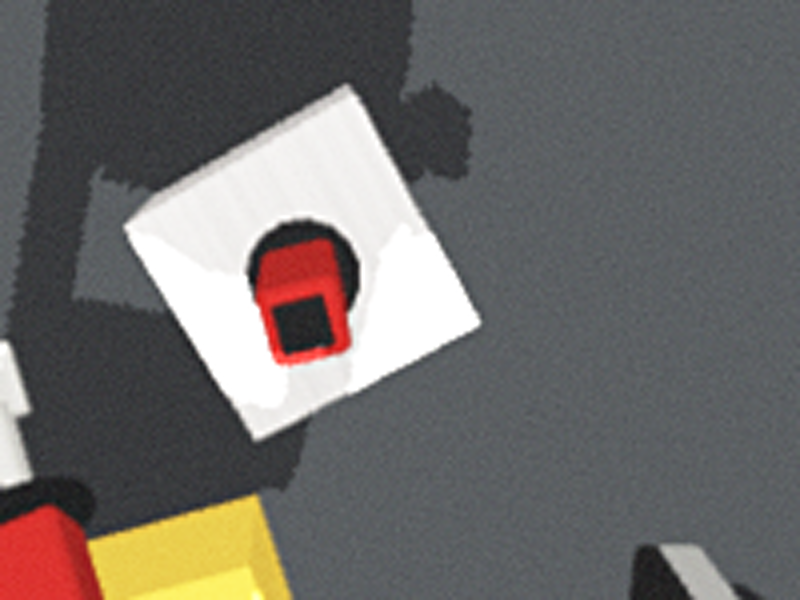

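The picture shows the short red driver in the aluminium block, guard centre at crop (303,274) and handle-top corners at (263,296), (340,282), (350,350) and (277,363). The yellow block and the larger driver are at lower left.

```bash
python3 - <<'E'
from h import *
import pickle
s,i=pickle.load(open("stand.pkl","rb"))
c=lambda u,v:(u/4+246-.4,v/4+111-.4)
top=[onz(c(*p),.120,i)[:2] for p in [(263,296),(340,282),(350,350),(277,363)]]
cap=[onz(c(*p),.123,i)[:2] for p in [(272,300),(326,292),(334,345),(280,357)]]
st=[onz(c(*p),.06,i)[:2] for p in [(352,90),(481,322),(258,440),(125,225)]]
g=onz(c(303,274),.065,i)
def a(q): 
    q=np.array(q);e=np.roll(q,-1,0)-q;return q.mean(0).round(4),np.linalg.norm(e,axis=1).round(4),(np.degrees(np.arctan2(e[:,1],e[:,0]))%90).round(1)
print("top",*a(top));print("cap",*a(cap));print("stand",*a(st));print("guard",g)
E
```

```text
top [0.4874 0.3255] [0.0199 0.0181 0.0192 0.0181] [45.1 43.3 45.1 45.5]
cap [0.4872 0.3268] [0.0138 0.014  0.0142 0.0151] [43.2 43.2 47.6 41.9]
stand [0.487  0.3264] [0.0816 0.0804 0.0803 0.0794] [64.8 63.8 64.2 64.8]
guard [0.48755456 0.32717193 0.065     ]
```

```bash
python3 - <<'E'
from h import *
print(rel([.4872,.3264,.16],down(np.radians(45))),rel([.4872,.3264,.095],down(np.radians(45))))
E
```

```text
(array([ 0.22, -0.06, 11.04]), array([  0.05,   0.02, -10.61])) (array([ 0.22, -0.07, 17.54]), array([  0.05,   0.02, -10.61]))
```

Call:
carry_out(targets=[[[0.2, -0.05, 5, 0, 0, -10.6, 5.5], [0.2, -0.05, 10, 0, 0, -10.6, 5.5], [0.2, -0.05, 12, 0, 0, -10.6, 5.5], [0.2, -0.05, 14, 0, 0, -10.6, 5.5], [0.2, -0.05, 16, 0, 0, -10.6, 5.5], [0.2, -0.05, 17.5, 0, 0, -10.6, 5.5], [0.2, -0.05, 17.5, 0, 0, -10.6, 5.5], [0.2, -0.05, 17.5, 0, 0, -10.6, 5.5], [0.2, -0.05, 17.5, 0, 0, -10.6, 1], [0.2, -0.05, 17.5, 0, 0, -10.6, 1], [0.2, -0.05, 17.5, 0, 0, -10.6, 1], [0.2, -0.05, 17.5, 0, 0, -10.6, 1]]], force=70)

```text
t: 3.95
tcp_pos: [0.4881, 0.3277, 0.0969]
tool_rot: [0.924, 0.383, 0.002, 0.0]
force: [-0.1, -1.2, 4.5]
finger_gap: 0.253
gripper_force: 68.2
```

Call:
carry_out(targets=[[[0, 0, 0, 0, 0, 0, 1], [0, 0, 0, 0, 0, 0, 1], [0, 0, 0, 0, 0, 0, 1], [0, 0, 0, 0, 0, 0, 1]]])

```text
t: 4.28
tcp_pos: [0.4881, 0.3277, 0.0969]
tool_rot: [0.924, 0.383, 0.002, 0.0]
force: [1.6, -2.5, 6.2]
finger_gap: 0.249
gripper_force: 68.4
```

```bash
cat >> fitc.py <<'E'
def tgt(h,phi,dx=0,dy=0,L=.0869):
    """TCP pose: tip h above rim along axis, tool x at phi deg in lock xy"""
    return mouth+Rl.apply([dx,dy,h+L]),Rl*down(np.radians(phi))
E
python3 - <<'E'
from fitc import *
lz=Rl.as_matrix()[:,2]
print("sil",(proj(mouth,i)+proj(mouth-.014*lz,i))/2,"obs",U[5])
print("face proj",proj(face,i))
p,r=tgt(.04,-5);print(p)
s=manip.sense();s["tcp_pos"]=np.array(s["tcp_pos"]);
print("lift then:",rel([s["tcp_pos"][0],s["tcp_pos"][1],.24],down(np.radians(45)),s),rel(p,r,s))
E
```

```text
sil [357.64926406 167.09173004] obs [357.6 167.5]
face proj [357.39654477 167.46518784]
[ 0.6083306  -0.0514385   0.22849862]
lift then: (array([  0.04,   0.03, -14.31]), array([ 0.12, -0.16,  0.06])) (array([-18.31,  35.32, -13.14]), array([-7.76, 29.39, 38.7 ]))
```

Call:
carry_out(targets=[[[0, 0, -1, 0, 0, 0, 1], [0, 0, -3, 0, 0, 0, 1], [0, 0, -6, 0, 0, 0, 1], [0, 0, -9, 0, 0, 0, 1], [0, 0, -12, 0, 0, 0, 1], [0, 0, -14.3, 0, 0, 0, 1], [0, 0, -14.3, 0, 0, 0, 1]]])

```text
t: 4.87
tcp_pos: [0.4892, 0.3291, 0.2442]
tool_rot: [0.924, 0.383, 0.006, -0.0]
force: [0.5, -0.5, -1.7]
finger_gap: 0.249
gripper_force: 68.1
```

```bash
python3 - <<'E'
from fitc import *
s=manip.sense();print(s["force"],s["finger_gap"],s["tcp_pos"]);print(rel(*tgt(.04,-5)))
E
```

```text
[ 0.45880833 -0.50493267 -1.69973334] 0.24932054740277892 [0.48921064 0.32914051 0.24421581]
(array([-18.54,  35.31,   1.51]), array([-7.81, 28.93, 38.68]))
```

Call:
carry_out(targets=[[[-18.5, 35.3, 1.5, -7.8, 28.9, 38.7, 1], [-18.5, 35.3, 1.5, -7.8, 28.9, 38.7, 1], [-18.5, 35.3, 1.5, -7.8, 28.9, 38.7, 1], [-18.5, 35.3, 1.5, -7.8, 28.9, 38.7, 1], [-18.5, 35.3, 1.5, -7.8, 28.9, 38.7, 1], [-18.5, 35.3, 1.5, -7.8, 28.9, 38.7, 1], [-18.5, 35.3, 1.5, -7.8, 28.9, 38.7, 1], [-18.5, 35.3, 1.5, -7.8, 28.9, 38.7, 1], [-18.5, 35.3, 1.5, -7.8, 28.9, 38.7, 1], [-18.5, 35.3, 1.5, -7.8, 28.9, 38.7, 1], [-18.5, 35.3, 1.5, -7.8, 28.9, 38.7, 1], [-18.5, 35.3, 1.5, -7.8, 28.9, 38.7, 1]]])

```text
t: 5.87
tcp_pos: [0.6055, -0.0541, 0.2223]
tool_rot: [0.967, 0.045, 0.25, -0.033]
force: [-0.6, 0.4, -1.0]
finger_gap: 0.244
gripper_force: 68.4
```

```bash
python3 - <<'E'
from fitc import *
s=manip.sense();print(s["q"].round(3),s["tcp_pos"]);print(rel(*tgt(.04,-5)))
R0=R.from_quat(s["tool_rot"]);tip=s["tcp_pos"]+R0.apply([0,0,.0869])
out=np.zeros((420,800,3),np.uint8)
for k,n in enumerate(["scene","wrist"]):
    j=cams.camera_info(n);im=cams.snapshot(n)[...,::-1]
    u,v=proj(tip-R0.apply([0,0,.02]),j);print(n,u,v,proj(tip,j))
    h=25 if n=="scene" else 50
    u,v=int(np.clip(u,h,640-h)),int(np.clip(v,h,400-h));print(u-h,v-h)
    out[:400,400*k:400*k+400]=cv2.resize(im[v-h:v+h,u-h:u+h],(400,400),interpolation=cv2.INTER_CUBIC)
cv2.imwrite("pics/crop4.png",out)
E
```

```text
[-0.398  0.431  1.859  0.603  0.488  0.595] [ 0.60547909 -0.05407643  0.22234417]
(array([ 0.57, -0.26, -0.38]), array([ 0.22,  0.73, -0.13]))
scene 287.31165156291047 202.39020762191944 [287.93610442 210.13899097]
262 177
wrist 324.11365008561256 221.662839592491 [323.97604082 212.75619272]
274 171
```

View pics/crop4.png

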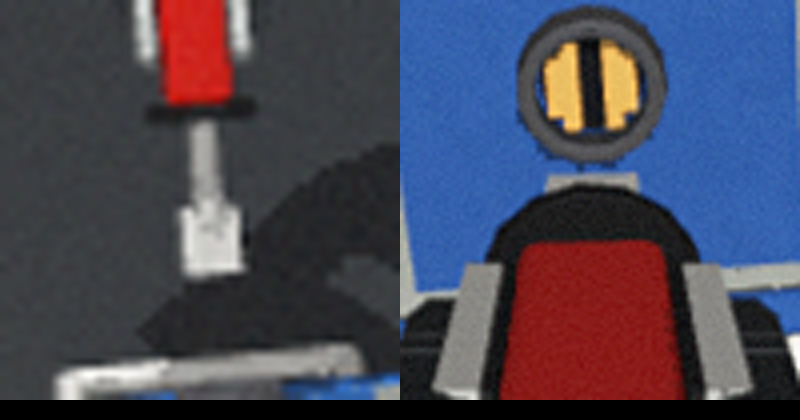

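The wrist view shows the blade lying along tool y (crop 548–636, 177) and the slot along tool x (crop 590,38 to 594,130). So the blade is a quarter turn off, and phi must be about 85°.

```bash
python3 - <<'E'
from fitc import *
j=cams.camera_info("wrist");s=manip.sense()
c=lambda u,v:((u-400)/4+274-.4,v/4+171-.4)
lz=Rl.as_matrix()[:,2]
L=lambda p:Rl.inv().apply(p-face)*1e3
a,b=[L(onplane(c(*p),face,lz,j)) for p in [(594,130),(590,38)]]
print(a,b,np.degrees(np.arctan2((b-a)[1],(b-a)[0])))
# collar rim outer ellipse 518..666, 5..162
m=[L(onplane(c(*p),mouth,lz,j)) for p in [(592,5),(592,158),(517,84),(667,84)]];print("rim",m)
R0=R.from_quat(s["tool_rot"]);tip=s["tcp_pos"]+R0.apply([0,0,.0869])
ends=[R0.inv().apply(onplane(c(*p),tip,R0.apply([0,0,1]),j)-tip)*1e3 for p in [(548,175),(636,173)]]
print("tip in tool",ends)
s2=rel(*tgt(.04,85));print(s2)
E
```

```text
[-1.23870230e+01  6.11092993e-01  1.76475367e-14] [ 1.01576521e+01 -3.95323268e-01  3.33721389e-14] -2.5560424148669814
rim [array([19.10007252, -1.63973043,  6.        ]), array([-17.32562649,   1.51965468,   6.        ]), array([ 2.1762645 , 17.19418176,  6.        ]), array([ -0.81263719, -17.2795101 ,   6.        ])]
tip in tool [array([-6.53930489e-01, -8.99953058e+00, -5.41300746e-14]), array([-2.11053545e-01,  8.72510621e+00, -1.37834767e-14])]
(array([ 0.63,  0.  , -0.35]), array([ -0.54,   0.69, -89.98]))
```

```bash
python3 - <<'E'
from fitc import *
p,r=tgt(.03,-93.5);print(rel(p,r))
E
```

```text
(array([0.65, 0.  , 0.65]), array([ 0.68,  0.55, 88.52]))
```

Call:
carry_out(targets=[[[0.6, 0, 0.6, 0, 0, 88.5, 1], [0.6, 0, 0.6, 0, 0, 88.5, 1], [0.6, 0, 0.6, 0, 0, 88.5, 1], [0.6, 0, 0.6, 0, 0, 88.5, 1], [0.6, 0, 0.6, 0, 0, 88.5, 1], [0.6, 0, 0.6, 0, 0, 88.5, 1], [0.6, 0, 0.6, 0, 0, 88.5, 1], [0.6, 0, 0.6, 0, 0, 88.5, 1], [0.6, 0, 0.6, 0, 0, 88.5, 1], [0.6, 0, 0.6, 0, 0, 88.5, 1], [0.6, 0, 0.6, 0, 0, 88.5, 1], [0.6, 0, 0.6, 0, 0, 88.5, 1]]])

```text
t: 6.97
tcp_pos: [0.6128, -0.0491, 0.2206]
tool_rot: [0.738, -0.626, 0.16, -0.196]
force: [0.2, -0.4, -1.0]
finger_gap: 0.246
gripper_force: 68.4
```

```bash
python3 - <<'E'
from fitc import *
p,r=tgt(.03,-93.5);print(rel(p,r),manip.sense()["q"].round(3))
E
```

```text
(array([0.15, 0.02, 0.08]), array([ 0.74, -0.03,  2.37])) [-0.384  0.441  1.845  0.594  0.487  2.117]
```

Call:
carry_out(targets=[[[0.15, 0, 0.1, 0.7, 0, 2.4, 1], [0.15, 0, 1, 0.7, 0, 2.4, 1], [0.15, 0, 2, 0.7, 0, 2.4, 1], [0.15, 0, 2.6, 0.7, 0, 2.4, 1], [0.15, 0, 2.6, 0.7, 0, 2.4, 1], [0.15, 0, 2.6, 0.7, 0, 2.4, 1], [0.15, 0, 2.6, 0.7, 0, 2.4, 1]]])

```text
t: 7.55
tcp_pos: [0.6268, -0.0508, 0.1979]
tool_rot: [0.724, -0.639, 0.161, -0.203]
force: [0.1, -0.3, -1.0]
finger_gap: 0.248
gripper_force: 68.4
```

```bash
python3 - <<'E'
from fitc import *
s=manip.sense();print(s["force"])
for h in (.005,0,-.012): print(rel(*tgt(h,-93.5)))
j=cams.camera_info("wrist");im=cams.snapshot("wrist")[...,::-1]
u,v=proj(mouth,j).astype(int);print(u-50,v-37)
cv2.imwrite("pics/crop5.png",cv2.resize(im[v-37:v+38,u-50:u+50],None,fx=6,fy=6,interpolation=cv2.INTER_CUBIC))
E
```

```text
[ 0.14107532 -0.27626229 -0.97572246]
(array([-0.27,  0.07, -0.06]), array([-0.03, -0.15,  0.22]))
(array([-0.27,  0.07,  0.44]), array([-0.03, -0.15,  0.22]))
(array([-0.27,  0.07,  1.64]), array([-0.03, -0.15,  0.22]))
273 177
```

View pics/crop5.png

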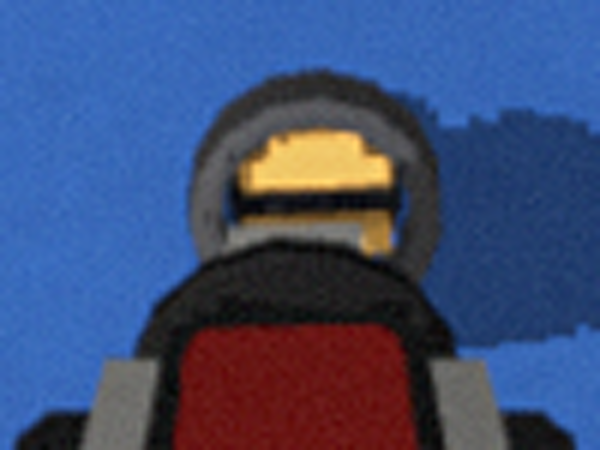

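The blade is parallel to the slot and just below it in the view: slot at crop (315,203), tip edge at (230–362, 225). I'll compute the residual offset.

```bash
python3 - <<'E'
from fitc import *
j=cams.camera_info("wrist");s=manip.sense()
c=lambda u,v:(u/6+273-.4,v/6+177-.4)
R0=R.from_quat(s["tool_rot"]);tip=s["tcp_pos"]+R0.apply([0,0,.0869]);lz=Rl.as_matrix()[:,2]
t=lambda p:(R0.inv().apply(p-s["tcp_pos"])*1e3).round(2)
for p in [(238,205),(398,202),(316,203)]: print("slot",t(onplane(c(*p),face,lz,j)))
for p in [(230,227),(362,225)]: print("tip",t(onplane(c(*p),tip,lz,j)))
print("rim",[t(onplane(c(*p),mouth,lz,j)) for p in [(188,195),(440,195),(318,98)]], "model",t(mouth),t(tip))
E
```

```text
slot [-1.96 -8.7  97.55]
slot [-1.51 13.79 97.53]
slot [-1.66  2.27 97.54]
tip [-1.48 -9.43 86.9 ]
tip [-1.19  8.31 86.89]
rim [array([  1.5 , -15.3 ,  91.57]), array([ 1.52, 19.11, 91.54]), array([15.2 ,  2.39, 91.59])] model [-3.11  0.95 91.54] [-0.   0.  86.9]
```

Call:
carry_out(targets=[[[0.09, 0.25, 0, 0, 0, 0, 1], [0.09, 0.25, 0.4, 0, 0, 0, 1], [0.09, 0.25, 0.8, 0, 0, 0, 1], [0.09, 0.25, 1.0, 0, 0, 0, 1], [0.09, 0.25, 1.1, 0, 0, 0, 1], [0.09, 0.25, 1.2, 0, 0, 0, 1], [0.09, 0.25, 1.3, 0, 0, 0, 1], [0.09, 0.25, 1.3, 0, 0, 0, 1]]])

```text
t: 8.27
tcp_pos: [0.6312, -0.051, 0.1856]
tool_rot: [0.724, -0.639, 0.161, -0.203]
force: [-0.2, 0.5, -1.0]
finger_gap: 0.248
gripper_force: 68.4
```

```bash
cat > st.py <<'E'
from fitc import *
s=manip.sense();R0=R.from_quat(s["tool_rot"]);F=R0.inv().apply(s["force"]);M=R0.inv().apply(s["ft_torque"])
l=Rl.inv().apply(s["tcp_pos"]-mouth)*1e3;l[2]-=86.9
X=Rl.inv().apply(R0.apply([1,0,0]))
print("tip in lock mm",l.round(2),"phi",np.degrees(np.arctan2(X[1],X[0])).round(2),"F tool",F.round(1),"M tool",M.round(3),"q6",s["q"][5].round(2))
E
python3 st.py
```

```text
tip in lock mm [-1.9  -3.77 -8.47] phi -93.31 F tool [-0.5  0.7  0.8] M tool [-0.305  0.031  0.036] q6 2.04
```

Call:
carry_out(targets=[[[0, 0, 0.1, 0, 0, 0, 1], [0, 0, 0.2, 0, 0, 0, 1], [0, 0, 0.3, 0, 0, 0, 1], [0, 0, 0.3, 0, 0, 0, 1]]])

```text
t: 8.6
tcp_pos: [0.6327, -0.0508, 0.1832]
tool_rot: [0.724, -0.639, 0.161, -0.203]
force: [0.2, 0.7, -0.9]
finger_gap: 0.251
gripper_force: 68.6
```

```bash
python3 st.py
```

```text
tip in lock mm [ -1.81  -3.79 -11.29] phi -93.3 F tool [-0.7  0.2  1. ] M tool [-0.343  0.065  0.061] q6 2.04
```

The blade is down in the slot (tip at −11.3 mm with no force). Now I'll turn anticlockwise, pivoting about the tip.

```bash
python3 - <<'E'
import numpy as np
t=np.array([-.28,-.04])
for th in range(-4,-116,-4):
    a=np.radians(th);c,s=np.cos(a),np.sin(a);print(th,(t-np.array([[c,-s],[s,c]])@t).round(2),end="; ")
E
```

```text
-4 [ 0.   -0.02]; -8 [ 0.   -0.04]; -12 [ 0.   -0.06]; -16 [ 0.   -0.08]; -20 [-0.  -0.1]; -24 [-0.01 -0.12]; -28 [-0.01 -0.14]; -32 [-0.02 -0.15]; -36 [-0.03 -0.17]; -40 [-0.04 -0.19]; -44 [-0.05 -0.21]; -48 [-0.06 -0.22]; -52 [-0.08 -0.24]; -56 [-0.09 -0.25]; -60 [-0.11 -0.26]; -64 [-0.12 -0.27]; -68 [-0.14 -0.28]; -72 [-0.16 -0.29]; -76 [-0.17 -0.3 ]; -80 [-0.19 -0.31]; -84 [-0.21 -0.31]; -88 [-0.23 -0.32]; -92 [-0.25 -0.32]; -96 [-0.27 -0.32]; -100 [-0.29 -0.32]; -104 [-0.31 -0.32]; -108 [-0.33 -0.32]; -112 [-0.35 -0.31];
```

Call:
carry_out(targets=[[[0, -0.02, 0, 0, 0, -4, 1], [0, -0.04, 0, 0, 0, -8, 1], [0, -0.06, 0, 0, 0, -12, 1], [0, -0.08, 0, 0, 0, -16, 1], [0, -0.1, 0, 0, 0, -20, 1], [-0.01, -0.12, 0, 0, 0, -24, 1], [-0.01, -0.14, 0, 0, 0, -28, 1], [-0.02, -0.15, 0, 0, 0, -32, 1], [-0.03, -0.17, 0, 0, 0, -36, 1], [-0.04, -0.19, 0, 0, 0, -40, 1], [-0.04, -0.19, 0, 0, 0, -40, 1]]])

```text
t: 9.52
tcp_pos: [0.6339, -0.0496, 0.1839]
tool_rot: [0.899, -0.353, 0.22, -0.136]
force: [-0.8, 1.1, -0.4]
finger_gap: 0.253
gripper_force: 68.1
```

```bash
python3 st.py
```

```text
tip in lock mm [ -0.25  -2.82 -11.3 ] phi -53.25 F tool [-1.3 -0.2  0.1] M tool [-0.063 -0.462  0.058] q6 1.35
```

Call:
carry_out(targets=[[[0, -0.02, 0, 0, 0, -4, 1], [0, -0.04, 0, 0, 0, -8, 1], [0, -0.06, 0, 0, 0, -12, 1], [0, -0.08, 0, 0, 0, -16, 1], [0, -0.1, 0, 0, 0, -20, 1], [-0.01, -0.12, 0, 0, 0, -24, 1], [-0.01, -0.14, 0, 0, 0, -28, 1], [-0.02, -0.15, 0, 0, 0, -32, 1], [-0.03, -0.17, 0, 0, 0, -36, 1], [-0.04, -0.19, 0, 0, 0, -40, 1], [-0.04, -0.19, 0, 0, 0, -40, 1]]])

```text
t: 10.43
tcp_pos: [0.6345, -0.0478, 0.1845]
tool_rot: [0.966, -0.025, 0.253, -0.053]
force: [-0.4, 2.0, -0.4]
finger_gap: 0.25
gripper_force: 68.2
```

```bash
python3 st.py
```

```text
tip in lock mm [  0.8   -1.2  -11.31] phi -13.35 F tool [-0.6 -2.   0.3] M tool [ 0.327 -0.479 -0.015] q6 0.66
```

Call:
carry_out(targets=[[[0, -0.02, 0, 0, 0, -3, 1], [0, -0.03, 0, 0, 0, -6, 1], [0, -0.05, 0, 0, 0, -9, 1], [0, -0.06, 0, 0, 0, -12, 1], [0, -0.07, 0, 0, 0, -15, 1], [0, -0.07, 0, 0, 0, -15, 1]]])

```text
t: 10.93
tcp_pos: [0.6344, -0.0472, 0.1845]
tool_rot: [0.961, 0.101, 0.258, -0.019]
force: [-1.7, 1.5, -1.2]
finger_gap: 0.251
gripper_force: 68.3
```

```bash
python3 st.py
```

```text
tip in lock mm [  0.86  -0.53 -11.32] phi 1.57 F tool [-1.8 -1.8  0.3] M tool [ 0.526 -0.442  0.024] q6 0.4
```

Call:
carry_out(targets=[[[0, -0.02, 0, 0, 0, -3, 1], [0, -0.03, 0, 0, 0, -6, 1], [0, -0.03, 0, 0, 0, -6, 1]]])

```text
t: 11.18
tcp_pos: [0.6343, -0.0469, 0.1845]
tool_rot: [0.954, 0.151, 0.259, -0.006]
force: [-1.7, 1.7, 0.2]
finger_gap: 0.252
gripper_force: 68.3
```

```bash
python3 st.py
```

```text
tip in lock mm [  0.83  -0.24 -11.32] phi 7.56 F tool [-0.8 -2.1 -0.9] M tool [ 0.714 -0.468  0.079] q6 0.3
```

Call:
carry_out(targets=[[[0, -0.02, 0, 0, 0, -3, 1], [0, -0.03, 0, 0, 0, -6, 1], [0, -0.03, 0, 0, 0, -6, 1]]])

```text
t: 11.43
tcp_pos: [0.6342, -0.0466, 0.1845]
tool_rot: [0.945, 0.201, 0.259, 0.008]
force: [-2.5, 2.1, -1.4]
finger_gap: 0.249
gripper_force: 68.3
```

```bash
python3 st.py; python3 - <<'E'
from fitc import *
j=cams.camera_info("wrist");im=cams.snapshot("wrist")[...,::-1]
u,v=proj(mouth,j).astype(int);print(u-50,v-37)
cv2.imwrite("pics/crop6.png",cv2.resize(im[v-37:v+38,u-50:u+50],None,fx=6,fy=6,interpolation=cv2.INTER_CUBIC))
E
```

```text
tip in lock mm [  0.79   0.02 -11.32] phi 13.54 F tool [-1.9 -3.1  0.2] M tool [ 0.757 -0.404  0.102] q6 0.19
271 182
```

View pics/crop6.png

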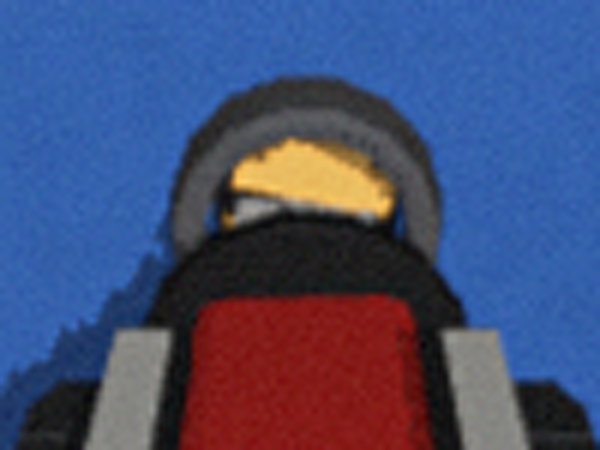

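The slot edge (crop 232,192 to 392,222) is tilted about 10° from the blade, so the blade is bearing on it. I'll measure the slot angle and push further to make sure of the stop.

Call:
carry_out(targets=[[[0, -0.02, 0, 0, 0, -3, 1], [0, -0.03, 0, 0, 0, -6, 1], [0, -0.03, 0, 0, 0, -6, 1], [0, -0.03, 0, 0, 0, -6, 1]]])

```text
t: 11.82
tcp_pos: [0.6342, -0.0464, 0.1844]
tool_rot: [0.933, 0.249, 0.258, 0.021]
force: [-3.3, 2.9, 0.2]
finger_gap: 0.248
gripper_force: 68.2
```

```bash
python3 st.py; python3 - <<'E'
from fitc import *
j=cams.camera_info("wrist");im=cams.snapshot("wrist")[...,::-1]
u,v=proj(mouth,j).astype(int)
cr=im[v-37:v+38,u-50:u+50]
# brass lower boundary per column (slot upper edge)
b=(cr[...,2]>150)&(cr[...,0]<130)&(cr[...,2].astype(int)-cr[...,0]>60)
pts=[]
for c in range(42,62):
    r=np.where(b[12:40,c])[0]
    if len(r): pts.append((c+u-50,r.max()+12.5+v-37))
lz=Rl.as_matrix()[:,2]
P=np.array([Rl.inv().apply(onplane(p,face,lz,j)-face)*1e3 for p in pts])
d=np.linalg.svd(P[:,:2]-P[:,:2].mean(0))[2][0];print(len(pts),P[:,:2].mean(0),np.degrees(np.arctan2(d[1],d[0]))%180)
E
```

```text
tip in lock mm [  0.73   0.24 -11.33] phi 19.49 F tool [-0.9 -4.  -1.6] M tool [ 1.041 -0.333  0.157] q6 0.09
20 [ 1.38949733 -0.63818712] 98.52253441671928
```

Call:
carry_out(targets=[[[0, -0.02, 0, 0, 0, -3, 1], [0, -0.03, 0, 0, 0, -6, 1], [0, -0.03, 0, 0, 0, -6, 1], [0, -0.03, 0, 0, 0, -6, 1]]])

```text
t: 12.2
tcp_pos: [0.6341, -0.0461, 0.1844]
tool_rot: [0.919, 0.298, 0.256, 0.035]
force: [-3.6, 4.0, 0.3]
finger_gap: 0.251
gripper_force: 69.1
```

```bash
cat > slot.py <<'E'
from fitc import *
def slot():
    j=cams.camera_info("wrist");im=cams.snapshot("wrist")[...,::-1]
    u,v=proj(mouth,j).astype(int)
    cr=im[v-37:v+38,u-50:u+50]
    b=(cr[...,2]>150)&(cr[...,0]<130)&(cr[...,2].astype(int)-cr[...,0]>60)
    pts=[]
    for c in range(42,62):
        r=np.where(b[12:40,c])[0]
        if len(r): pts.append((c+u-50,r.max()+12.5+v-37))
    lz=Rl.as_matrix()[:,2]
    P=np.array([Rl.inv().apply(onplane(p,face,lz,j)-face)*1e3 for p in pts])
    d=np.linalg.svd(P[:,:2]-P[:,:2].mean(0))[2][0];print(len(pts),P[:,:2].mean(0),np.degrees(np.arctan2(d[1],d[0]))%180)
slot()
E
python3 st.py; python3 slot.py
```

```text
tip in lock mm [  0.77   0.53 -11.32] phi 25.47 F tool [-0.1 -5.1 -1.7] M tool [ 1.206 -0.214  0.437] q6 -0.01
20 [ 1.4402147 -0.4086441] 98.91175999289102
```

The torque rose to 0.44 N m while the slot stayed at about 99°, so the screw is at its stop. I'll ease back and withdraw.

Call:
carry_out(targets=[[[0, 0.03, 0, 0, 0, 6, 1], [0, 0.06, 0, 0, 0, 12, 1], [0, 0.06, 0, 0, 0, 12, 1], [0, 0.06, -0.5, 0, 0, 12, 1], [0, 0.06, -1.2, 0, 0, 12, 1], [0, 0.06, -2.5, 0, 0, 12, 1], [0, 0.06, -4, 0, 0, 12, 1], [0, 0.06, -5, 0, 0, 12, 1], [0, 0.06, -5, 0, 0, 12, 1]]])

```text
t: 13.0
tcp_pos: [0.6112, -0.0527, 0.2312]
tool_rot: [0.944, 0.202, 0.261, 0.011]
force: [-0.5, -0.1, -1.4]
finger_gap: 0.247
gripper_force: 69.1
```

```bash
python3 st.py; python3 - <<'E'
from fitc import *
j=cams.camera_info("wrist");im=cams.snapshot("wrist")[...,::-1]
u,v=proj(mouth,j).astype(int);s=manip.sense();print(u-70,v-45,s["tcp_pos"],s["q"].round(2))
cv2.imwrite("pics/crop7.png",cv2.resize(im[v-45:v+60,u-70:u+70],None,fx=5,fy=5,interpolation=cv2.INTER_CUBIC))
print(rel([.4885,.328,.25],down(np.radians(45))))
E
```

```text
tip in lock mm [ 3.55 -1.75 41.02] phi 13.79 F tool [-1.1 -0.3  0.9] M tool [ 0.071 -0.274  0.061] q6 0.27
247 157 [ 0.61112678 -0.05251062  0.23014517] [-0.39  0.42  1.85  0.61  0.49  0.26]
(array([  6.07, -39.3 ,  -4.55]), array([ 12.76, -27.62, -20.39]))
```

View pics/crop7.png

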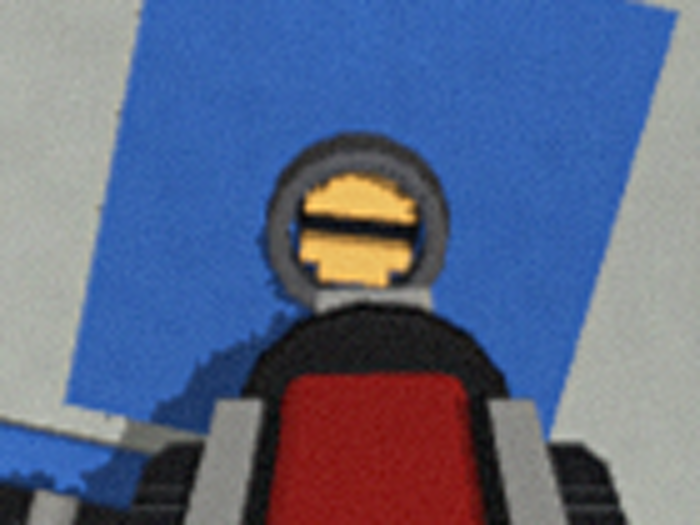

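The slot now lies nearly along the panel's y, at crop (300,222) to (418,234), and the driver is clear of the lock. Next I check the tip offset and go back to the stand.

```bash
python3 - <<'E'
from fitc import *
j=cams.camera_info("wrist");s=manip.sense();lz=Rl.as_matrix()[:,2]
c=lambda u,v:(u/5+247-.4,v/5+157-.4)
R0=R.from_quat(s["tool_rot"]);tip=s["tcp_pos"]+R0.apply([0,0,.0869])
print([(R0.inv().apply(onplane(c(*p),tip,R0.apply([0,0,1]),j)-tip)*1e3).round(2) for p in [(316,293),(432,290)]])
a,b=[Rl.inv().apply(onplane(c(*p),face,lz,j)-face)*1e3 for p in [(300,222),(418,234)]];print(np.degrees(np.arctan2(*(b-a)[[1,0]]))%180)
E
```

```text
[array([-1.37, -9.38,  0.  ]), array([-0.84,  9.32,  0.  ])]
97.62745756033014
```

Call:
carry_out(targets=[[[6.1, -39.3, -4.5, 12.8, -27.6, -20.4, 1], [6.1, -39.3, -4.5, 12.8, -27.6, -20.4, 1], [6.1, -39.3, -4.5, 12.8, -27.6, -20.4, 1], [6.1, -39.3, -4.5, 12.8, -27.6, -20.4, 1], [6.1, -39.3, -4.5, 12.8, -27.6, -20.4, 1], [6.1, -39.3, -4.5, 12.8, -27.6, -20.4, 1], [6.1, -39.3, -4.5, 12.8, -27.6, -20.4, 1], [6.1, -39.3, -4.5, 12.8, -27.6, -20.4, 1], [6.1, -39.3, -4.5, 12.8, -27.6, -20.4, 1], [6.1, -39.3, -4.5, 12.8, -27.6, -20.4, 1], [6.1, -39.3, -4.5, 12.8, -27.6, -20.4, 1], [6.1, -39.3, -4.5, 12.8, -27.6, -20.4, 1]]])

```text
t: 14.05
tcp_pos: [0.4875, 0.331, 0.2486]
tool_rot: [0.923, 0.385, -0.001, -0.002]
force: [-0.8, -0.0, -1.3]
finger_gap: 0.248
gripper_force: 69.2
```

```bash
python3 - <<'E'
from h import *
s=manip.sense();print(s["tcp_pos"],s["finger_gap"]);print(rel([.4885,.328,.17],down(np.radians(45))))
E
```

```text
[0.48750054 0.33100558 0.24862015] 0.2484132644282432
(array([-0.14,  0.32,  7.86]), array([-0.29,  0.01,  0.31]))
```

Call:
carry_out(targets=[[[-0.15, 0.3, 4, -0.3, 0, 0.3, 1], [-0.15, 0.3, 7.5, -0.3, 0, 0.3, 1], [-0.15, 0.3, 7.8, -0.3, 0, 0.3, 1], [-0.15, 0.3, 7.8, -0.3, 0, 0.3, 1], [-0.15, 0.3, 7.8, -0.3, 0, 0.3, 1]]])

```text
t: 14.47
tcp_pos: [0.4902, 0.3254, 0.1718]
tool_rot: [0.925, 0.38, 0.0, 0.0]
force: [-0.0, -0.5, -1.0]
finger_gap: 0.25
gripper_force: 69.1
```

```bash
python3 - <<'E'
from h import *
s=manip.sense();print(s["tcp_pos"],s["force"]);print(rel([.4885,.328,.10],down(np.radians(45))))
E
```

```text
[0.49019857 0.3254363  0.17178657] [-0.03270458 -0.53533485 -0.98063612]
(array([ 0.06, -0.31,  7.18]), array([ 0.04, -0.02, -0.33]))
```

Call:
carry_out(targets=[[[0.05, -0.3, 0, 0, 0, 0, 1], [0.05, -0.3, 0, 0, 0, 0, 1], [0.05, -0.3, 2, 0, 0, 0, 1], [0.05, -0.3, 3.5, 0, 0, 0, 1], [0.05, -0.3, 5, 0, 0, 0, 1], [0.05, -0.3, 6, 0, 0, 0, 1], [0.05, -0.3, 6, 0, 0, 0, 1], [0.05, -0.3, 6, 0, 0, 0, 1]]])

```text
t: 15.13
tcp_pos: [0.4874, 0.3286, 0.1116]
tool_rot: [0.925, 0.381, 0.0, 0.0]
force: [0.8, 0.2, -1.4]
finger_gap: 0.246
gripper_force: 69.1
```

```bash
python3 - <<'E'
from h import *
s=manip.sense();print(s["tcp_pos"],s["force"],s["ft_torque"]);print(rel([.4885,.328,.0965],down(np.radians(45))))
E
```

```text
[0.48741895 0.3286049  0.11160852] [ 0.76209587  0.21435487 -1.37525463] [0.04537021 0.00015372 0.0037507 ]
(array([0.03, 0.12, 1.51]), array([ 0.02,  0.01, -0.25]))
```

Going in freely. I'll lower until the guard touches.

Call:
carry_out(targets=[[[0, 0.1, 0.6, 0, 0, 0, 1], [0, 0.1, 1.1, 0, 0, 0, 1], [0, 0.1, 1.4, 0, 0, 0, 1], [0, 0.1, 1.5, 0, 0, 0, 1], [0, 0.1, 1.5, 0, 0, 0, 1]]])

```text
t: 15.55
tcp_pos: [0.488, 0.3277, 0.0969]
tool_rot: [0.925, 0.381, 0.0, 0.0]
force: [-1.3, -0.9, 4.3]
finger_gap: 0.249
gripper_force: 69.9
```

```bash
python3 - <<'E'
from h import *
s=manip.sense();print(s["tcp_pos"],s["force"],s["ft_torque"])
E
```

```text
[0.4880296  0.32774497 0.09693947] [-1.31893978 -0.88634382  4.26884435] [-0.16138444  0.12444111 -0.02950438]
```

Call:
carry_out(targets=[[[0, 0, 0, 0, 0, 0, 5.5], [0, 0, 0, 0, 0, 0, 5.5], [0, 0, 0, 0, 0, 0, 5.5], [0, 0, 0, 0, 0, 0, 5.5], [0, 0, 0, 0, 0, 0, 5.5], [0, 0, -2, 0, 0, 0, 5.5], [0, 0, -5, 0, 0, 0, 5.5], [0, 0, -9, 0, 0, 0, 5.5], [0, 0, -13, 0, 0, 0, 5.5], [0, 0, -17, 0, 0, 0, 5.5], [0, 0, -17, 0, 0, 0, 5.5], [0, 0, -17, 0, 0, 0, 5.5]]])

```text
t: 16.55
tcp_pos: [0.4893, 0.3285, 0.2692]
tool_rot: [0.925, 0.381, 0.003, 0.0]
force: [-0.6, 0.9, -0.7]
finger_gap: 0.644
gripper_force: 0.0
```

```bash
python3 - <<'E'
from fitc import *
s=manip.sense();j=cams.camera_info("wrist");im=cams.snapshot("wrist")[...,::-1].astype(int)
m=((im[...,2]>110)&(im[...,1]<60)&(im[...,0]<60)).astype(np.uint8)
n,l,st,ce=cv2.connectedComponentsWithStats(m)
print([(st[k].tolist(),ce[k].round(1).tolist()) for k in range(1,n) if st[k,4]>60], "expect",proj([.487,.3265,.12],j),proj([.487,.3265,.065],j))
u,v=proj([.487,.3265,.065],j).astype(int)
d=(im.max(2)<45).astype(np.uint8)[v-25:v+25,u-25:u+25];ys,xs=np.where(d)
print("dark guard bbox",xs.min()+u-25,xs.max()+u-25,ys.min()+v-25,ys.max()+v-25)
for z,n in ((.065,"guard"),): 
    print(n,onz(((xs.min()+xs.max())/2+u-25,v),z,j))
h=W(x,np.array([[-.165,0,.045]]))[0];print("handle",h,"yaw",np.degrees(x[2]),s["tcp_pos"])
E
```

```text
[([311, 177, 21, 29, 362], [321.4, 187.1]), ([227, 228, 28, 40, 665], [239.3, 243.3])] expect [320.54986517 197.01153893] [320.65676701 185.01565028]
dark guard bbox 309 334 172 203
guard [0.48773764 0.3257847  0.065     ]
handle [ 0.58143464 -0.05640131  0.045     ] yaw 10.454568796974069 [0.48927733 0.32849306 0.26916957]
```

```bash
python3 - <<'E'
from fitc import *
for p in ([-.170,.05,.045],[-.170,-.05,.045],[-.170,.055,.045],[-.170,-.055,.045]): print(proj(W(x,np.array([p]))[0],i).round(1),end=" ")
print("obs (259.3,177.2) (310.2,237.9)")
h=W(x,np.array([[-.165,0,.045]]))[0]
print(rel([h[0],h[1],.16],down(x[2]+np.pi/2)))
E
```

```text
[267.1 174. ] [314.1 230.5] [264.6 171. ] [316.3 233.1] obs (259.3,177.2) (310.2,237.9)
(array([-20.41,  33.87,  10.69]), array([ 6.00e-02, -2.00e-02, -5.57e+01]))
```

```bash
python3 - <<'E'
from fitc import *
for p in [(259.3,177.2),(310.2,237.9)]:
    q=onz(p,.045,i);print("handle outer corner in console",R.from_euler("z",-x[2]).apply(q-[x[0],x[1],0])*1e3)
t=cams.camera_info("top")
for p in [(285+124/2.2,70+587/2.2-300/2.2),(285+204/2.2,70+571/2.2-300/2.2)]:
    q=onz(p,.045,t);print("top cam",R.from_euler("z",-x[2]).apply(q-[x[0],x[1],0])*1e3)
h=W(x,np.array([[-.173,0,.045]]))[0];print(h,rel([h[0],h[1],.16],down(x[2]+np.pi/2)))
E
```

```text
handle outer corner in console [-180.9160231    52.96400714   45.        ]
handle outer corner in console [-181.20983166  -55.57464275   45.        ]
top cam [-180.27463569   50.21590801   45.        ]
top cam [-179.64482891  -54.50032762   45.        ]
[ 0.57356744 -0.05785296  0.045     ] (array([-21.07,  33.42,  10.69]), array([ 6.00e-02, -2.00e-02, -5.57e+01]))
```

Call:
carry_out(targets=[[[-21.3, 33.3, 5, 0, 0, -55.7, 3.4], [-21.3, 33.3, 5, 0, 0, -55.7, 3.4], [-21.3, 33.3, 5, 0, 0, -55.7, 3.4], [-21.3, 33.3, 5, 0, 0, -55.7, 3.4], [-21.3, 33.3, 5, 0, 0, -55.7, 3.4], [-21.3, 33.3, 8, 0, 0, -55.7, 3.4], [-21.3, 33.3, 10, 0, 0, -55.7, 3.4], [-21.3, 33.3, 10.7, 0, 0, -55.7, 3.4], [-21.3, 33.3, 10.7, 0, 0, -55.7, 3.4], [-21.3, 33.3, 10.7, 0, 0, -55.7, 3.4], [-21.3, 33.3, 10.7, 0, 0, -55.7, 3.4], [-21.3, 33.3, 10.7, 0, 0, -55.7, 3.4]]])

```text
t: 17.6
tcp_pos: [0.5695, -0.0627, 0.1547]
tool_rot: [0.642, 0.767, -0.002, -0.003]
force: [-0.5, -0.3, 0.3]
finger_gap: 0.398
gripper_force: 0.0
```

Call:
carry_out(targets=[[[0, 0, 0, 0, 0, 0, 3.4], [0, 0, 0, 0, 0, 0, 3.4], [0, 0, 0, 0, 0, 0, 3.4]]])

```text
t: 17.85
tcp_pos: [0.5702, -0.0572, 0.1589]
tool_rot: [0.639, 0.769, -0.001, -0.001]
force: [0.5, -1.0, 0.6]
finger_gap: 0.397
gripper_force: 0.0
```

```bash
python3 - <<'E'
from fitc import *
s=manip.sense();print(s["tcp_pos"],s["finger_gap"],s["q"].round(2))
h=W(x,np.array([[-.175,0,.045]]))[0];r=down(x[2]+np.pi/2)
print(rel([h[0],h[1],.05],r))
E
```

```text
[ 0.57018549 -0.05724996  0.15893338] 0.3965215625983535 [-0.29  0.58  1.65 -0.    0.92 -0.48]
(array([-0.13,  0.14, 10.89]), array([-0.11, -0.03,  0.08]))
```

Call:
carry_out(targets=[[[-0.1, 0.1, 3, 0, 0, 0, 3.4], [-0.1, 0.1, 6, 0, 0, 0, 3.4], [-0.1, 0.1, 8.5, 0, 0, 0, 3.4], [-0.1, 0.1, 10, 0, 0, 0, 3.4], [-0.1, 0.1, 10.8, 0, 0, 0, 3.4], [-0.1, 0.1, 10.8, 0, 0, 0, 3.4]]])

```text
t: 18.35
tcp_pos: [0.571, -0.058, 0.05]
tool_rot: [0.639, 0.769, -0.001, -0.001]
force: [0.3, -0.3, 0.0]
finger_gap: 0.4
gripper_force: 0.0
```

Call:
carry_out(targets=[[[0, 0, 0, 0, 0, 0, 0], [0, 0, 0, 0, 0, 0, 0], [0, 0, 0, 0, 0, 0, 0], [0, 0, 0, 0, 0, 0, 0], [0, 0, 0, 0, 0, 0, 0], [0, 0, 0, 0, 0, 0, 0]]], force=40)

```text
t: 18.85
tcp_pos: [0.5686, -0.0596, 0.0523]
tool_rot: [0.639, 0.769, -0.003, -0.003]
force: [-7.1, -2.8, 1.4]
finger_gap: 0.095
gripper_force: 39.0
```

Call:
carry_out(targets=[[[0, -1, 0, 0, 0, 0, 0], [0, -2, 0, 0, 0, 0, 0], [0, -3.2, 0, 0, 0, 0, 0], [0, -4.4, 0, 0, 0, 0, 0], [0, -5.6, 0, 0, 0, 0, 0], [0, -6.8, 0, 0, 0, 0, 0], [0, -8, 0, 0, 0, 0, 0], [0, -9, 0, 0, 0, 0, 0], [0, -10, 0, 0, 0, 0, 0], [0, -10.5, 0, 0, 0, 0, 0], [0, -10.5, 0, 0, 0, 0, 0]]])

```text
t: 19.77
tcp_pos: [0.467, -0.0784, 0.0522]
tool_rot: [0.64, 0.769, -0.001, -0.001]
force: [-1.5, 2.7, 7.3]
finger_gap: 0.097
gripper_force: 40.8
```

Call:
carry_out(targets=[[[0, -0.3, 0, 0, 0, 0, 0], [0, -0.5, 0, 0, 0, 0, 0], [0, -0.7, 0, 0, 0, 0, 0], [0, -0.7, 0, 0, 0, 0, 0]]])

```text
t: 20.1
tcp_pos: [0.4616, -0.0794, 0.0522]
tool_rot: [0.64, 0.769, -0.0, -0.0]
force: [-0.3, 5.4, 7.0]
finger_gap: 0.092
gripper_force: 40.7
```

Call:
carry_out(targets=[[[0, -0.2, 0, 0, 0, 0, 0], [0, -0.4, 0, 0, 0, 0, 0], [0, -0.5, 0, 0, 0, 0, 0], [0, -0.5, 0, 0, 0, 0, 0]]])

```text
t: 20.43
tcp_pos: [0.46, -0.0798, 0.0522]
tool_rot: [0.641, 0.768, 0.002, 0.003]
force: [8.0, 14.5, 3.1]
finger_gap: 0.099
gripper_force: 40.4
```

Call:
carry_out(targets=[[[0, 0.2, 0, 0, 0, 0, 3.4], [0, 0.2, 0, 0, 0, 0, 3.4], [0, 0.2, 0, 0, 0, 0, 3.4], [0, 0.2, 0, 0, 0, 0, 3.4], [0, 0.2, 0, 0, 0, 0, 3.4], [0, 0.2, -2, 0, 0, 0, 3.4], [0, 0.2, -5, 0, 0, 0, 3.4], [0, 0.2, -9, 0, 0, 0, 3.4], [0, 0.2, -13, 0, 0, 0, 3.4], [0, 0.2, -17, 0, 0, 0, 3.4], [0, 0.2, -17, 0, 0, 0, 3.4], [0, 0.2, -17, 0, 0, 0, 3.4]]])

```text
t: 21.43
tcp_pos: [0.4602, -0.0811, 0.2236]
tool_rot: [0.64, 0.768, 0.0, 0.003]
force: [-0.3, 0.0, -0.9]
finger_gap: 0.401
gripper_force: 0.0
```

```bash
python3 - <<'E'
from fitc import *
s=manip.sense();j=cams.camera_info("wrist");im=cams.snapshot("wrist")[...,::-1]
print(s["tcp_pos"],s["force"])
# handle bar: profile along console x at y=+-30,z=.045, brightness
for y in (.03,-.03):
    xs=np.arange(-.32,-.16,.004);v=[]
    for a in xs:
        u=proj(W(x,np.array([[a,y,.045]]))[0],j).round().astype(int)
        v.append(int(im[u[1],u[0]].min()) if 0<=u[0]<640 and 0<=u[1]<400 else -1)
    print(y,[(int(a*1e3),b) for a,b in zip(xs,v) if b>110])
# driver in top & scene: red blobs now vs start
for n in ("top","scene"):
    for im2 in (cv2.imread(f"pics/{n}0.png").astype(int),cams.snapshot(n)[...,::-1].astype(int)):
        m=((im2[...,2]>110)&(im2[...,1]<60)&(im2[...,0]<60)).astype(np.uint8);m[:,550:]=0
        k,l,st,ce=cv2.connectedComponentsWithStats(m);print(n,[(st[q].tolist()) for q in range(1,k) if st[q,4]>15])
E
```

```text
[ 0.46020353 -0.08112674  0.22360947] [-0.25744492  0.01190823 -0.92773207]
0.03 [(-292, 176), (-288, 216), (-284, 205)]
-0.03 [(-292, 199), (-288, 255), (-284, 255)]
top [[219, 223, 5, 9, 21], [189, 265, 13, 14, 49]]
top [[219, 223, 6, 9, 20], [207, 267, 18, 17, 170]]
scene [[426, 160, 14, 24, 202], [414, 187, 11, 18, 140]]
scene [[401, 167, 24, 38, 388]]
```

Drawer is open (the bar now sits about 113 mm farther out). A red blob has shifted in the fixed views though, so I'll triangulate the larger driver before and after.

```bash
python3 - <<'E'
from h import *
def tri(a,b):
    A=[];y=[]
    for p,n in ((a,"top"),(b,"scene")):
        i=cams.camera_info(n);o,d=ray(p,np.array(i["K"]),np.array(i["T"]));d/=np.linalg.norm(d);M=np.eye(3)-np.outer(d,d);A.append(M);y.append(M@o)
    r=np.linalg.lstsq(np.vstack(A),np.hstack(y),rcond=None)[0];return r
print("before cap",tri((193.5,271),(433,163)))
for n,(v0,v1,u0,u1) in {"top":(215,295,180,250),"scene":(150,225,385,450)}.items():
    new=cams.snapshot(n)[...,::-1];cv2.imwrite(f"pics/{n}9.png",new);old=cv2.imread(f"pics/{n}0.png")
    for im in (old,new):
        print(n)
        for v in range(v0,v1,3):
            row=""
            for u in range(u0,u1,2):
                b,g,r=[int(t) for t in im[v,u]]
                row+="R" if r>90 and g<70 else "Y" if r>150 and b<110 else "W" if b>140 else "k" if max(b,g,r)<35 else "."
            print(row)
E
```

```text
before cap [0.37216304 0.38441967 0.13756448]
top
................WWWWWWWWWW.........
...............WWWWWWWWWWWWWW......
..............WWWWWWWWWWWWWWWWW....
.............WWWWWYRRR.WWWWWWW.....
.............WWWWR..YRR.WWWWWW.....
............WWWWWWYRRR.WWWWWW......
...........WWWWWWWWWWWWWWWWW.......
.............WWWWWWWWWWWWWW........
................WWWWWWWWWWW........
...................WWWWWWW.........
......................WWW..........
...................................
...................................
...................................
...................................
............................Y......
...........................Y..Y....
...RRRRRRRR.....................Y..
...RRRRYRRRR............Y.........Y
..RR...RRRR............Y...........
..RRRRRRRR............Y............
.....RRR.............Y.....YY......
....................Y......YYY.Y...
...........................YY.YY...
.....................Y.............
.......................Y...........
.........................Y.......Y.
top
................WWWWWWWWWW.........
...............WWWWWWWWWWWWWW......
..
[... 1909 characters left out ...]
....................
.................................
...........RR....................
..YYY....RRRRRR..................
.YYYYYYYRRRRRRRR.................
YYYYYYYYYYRRRRRRR................
YYYYYYYYYYYRRRRRRRR..............
YYYYYYYYYYYYRRRRRR...............
YYYYYYYYYYYYYRRRR................
YYYYYYYYYYYY...RRRRR.............
YYYYYYYYYYYY...RRRRRW............
YYYYYYYYYY..W..RRRRR.WW..........
.YYYYYYYY..WWWWRRRR..WWW.........
.....YY...WWWWRRRRRWWWWWW........
.........WWWW...RR..WWWW.........
........WWWWWWW.kk.WWWWW.........
........WWWWWWWWWWWWWWW..........
........WWWWWWWWWWWWWW...........
........WWWWWWWWWWWWW............
.......WWWWWWWWWWWWWW............
.......WWWWWWWWWWWWWW............
```

The larger look-alike driver has tipped over against the yellow block. I'll find out when, from the stored wrist views.

```bash
python3 - <<'E'
from h import *
import pickle
s,i=pickle.load(open("stand.pkl","rb"))
im=cv2.imread("pics/w2.png").astype(int)
def blobs(im):
    m=((im[...,2]>110)&(im[...,1]<60)&(im[...,0]<60)).astype(np.uint8)
    n,l,st,ce=cv2.connectedComponentsWithStats(m);return [(st[k].tolist()) for k in range(1,n) if st[k,4]>60]
print("t2.9",blobs(im),"standing cap/guard/foot:",[proj([.372,.384,z],i).round(0) for z in (.138,.07,0)])
# same mapping for t=16.55 pose: camera offset relative TCP
T=np.eye(4);T[:3,:3]=R.from_quat(s["tool_rot"]).as_matrix();T[:3,3]=s["tcp_pos"];C=np.linalg.inv(T)@i["T"]
T2=np.eye(4);T2[:3,:3]=R.from_quat([.925,.381,.003,0.]).as_matrix();T2[:3,3]=[.4893,.3285,.2692]
k={"K":i["K"],"T":T2@C};print("t16.5 blob 227..255,228..268; standing:",[proj([.372,.384,z],k).round(0) for z in (.138,.07,0)])
print("yellow block centre",onz((240,280),.05,cams.camera_info("top")))
E
```

```text
t2.9 [[310, 171, 23, 29, 367], [241, 237, 39, 61, 1467]] standing cap/guard/foot: [array([212., 254.]), array([232., 229.]), array([247., 211.])]
t16.5 blob 227..255,228..268; standing: [array([200., 241.]), array([223., 218.]), array([239., 202.])]
yellow block centre [0.33784627 0.27514495 0.05      ]
```

```bash
python3 - <<'E'
from h import *
I={n:cams.camera_info(n) for n in ("top","scene")}
def tri(a,b):
    A=[];y=[]
    for p,n in ((a,"top"),(b,"scene")):
        o,d=ray(p,np.array(I[n]["K"]),np.array(I[n]["T"]));d/=np.linalg.norm(d);M=np.eye(3)-np.outer(d,d);A.append(M);y.append(M@o)
    r=np.linalg.lstsq(np.vstack(A),np.hstack(y),rcond=None)[0];return r.round(4),[proj(r,I[n]).round(1).tolist() for n in I]
print("cap",tri((191.5,272.5),(433.5,161)));print("guard",tri((204,263),(430,183)));print("foot scene z0",onz((427.5,199),0,I["scene"]))
for f,(v0,v1,u0,u1) in {"top0":(240,285,184,224),"top9":(240,290,184,240),"scene0":(154,206,415,450),"scene9":(160,206,398,450)}.items():
    im=cv2.imread(f"pics/{f}.png");print(f)
    for v in range(v0,v1,2):
        print("".join("R" if r>90 and g<70 else "Y" if r>120 and b<90 else " .:-=+*#%@"[min(9,(b+g+r)//60)] for b,g,r in im[v,u0:u1].astype(int)))
E
```

```text
cap (array([0.3687, 0.387 , 0.143 ]), [[190.8, 272.4], [432.9, 161.1]])
guard (array([0.3886, 0.3777, 0.0728]), [[201.2, 262.6], [427.6, 183.2]])
foot scene z0 [0.37252895 0.39327172 0.        ]
top0
----------------------------=+#@@@@@@@@@
--------------------------------=+#@@@@@
------------------------------------=+#@
----------------------------------------
----------------------------------------
----------------------------------------
----------------------------------------
----------------------------------------
----------------------------------------
--------------:::::::-------------------
------------:::::::::::-----------------
---------::::-----:::::::---------------
----RRR-:RRRRR---------::---------------
--RRRRRRRRRRRRRRRR---::::---------------
-RRRRRRRRRRRRRRRRRRR--:::---------------
RRRR----RRRYRRRRRRR---::----------------
RRR------RRRRRRRRR----------------------
RRRRR---RRRRRRRRR-----------------------
-RRRRRRRRRRRRRR-----------------------=Y
-----RRRRRR-------------------------=Y@@
-----------------------------------Y%@@@
---------------------------------=Y@@@@
[... 2941 characters left out ...]
-----------
YYYYYYYYRRRRRRRRRRRRRRRR----------------------------
YYYYYYYYYYRRRRRRRRRRRRRR:.::------------------------
YYYYYYYYYYYYRRRRRRRRRRR.:::-------------------------
YYYYYYYYYYYY-RRRRRRRR:::::-:------------------------
YYYYYYYYYYYY---RRRRRR.:.:RR-------------------------
YYYYYYYYYYY--::..RRRRRRRRRR=------------------------
YYYYYYYYYYY------RRRRRRRRR+@@-----------------------
YYYYYYYYY-=..:--RRRRRRRRRR*#@@@@--------------------
YYYYYY-:-#@@@@@@YRRRRRRRRR-+%@@@@%------------------
YYYY-::=@@@@@@@@RRRRRRRRR=--*@@@@@@*----------------
YY-.:-=@@@@@@@@YRRRRRRRR+@@@@@@@@@@%----------------
:.-:-+@@@@@@@%:RRRRRRRRR+@@@@@@@@@@*----------------
----*@@@@@@@@*..::RRRR:..+@@@@@@@@@=----------------
```

```bash
python3 - <<'E'
from h import *
import pickle
s,i=pickle.load(open("stand.pkl","rb"));t=cams.camera_info("top")
T=np.eye(4);T[:3,:3]=R.from_quat(s["tool_rot"]).as_matrix();T[:3,3]=s["tcp_pos"];C=np.linalg.inv(T)@i["T"]
T2=np.eye(4);T2[:3,:3]=R.from_quat([.925,.381,.003,0.]).as_matrix();T2[:3,3]=[.4893,.3285,.2692];k={"K":i["K"],"T":T2@C}
A=cv2.imread("pics/top9.png").astype(int);m=(A[...,2]>90)&(A[...,1]<70);m[:260]=0;m[:,:200]=0;m[:,240:]=0
v,u=np.where(m)
for n,c in (("t2.9",i),("t16.5",k)):
    q=np.array([proj(onz(p,.04,t),c) for p in zip(u,v)]);print(n,q.min(0).round(),q.max(0).round())
print("observed t2.9 241,237..280,298 ; t16.5 227,228..255,268(strict red)")
w=cv2.imread("pics/w2.png").astype(int);m=(w[...,2]>90)&(w[...,1]<70)&(w[...,0]<70);m[:,290:]=0;v,u=np.where(m);print("t2.9 loose",u.min(),u.max(),v.min(),v.max())
# ascii t2.9
for r in range(215,305,4): print("".join("R" if rr>90 and g<70 else "Y" if rr>120 and b<90 else " .:-=+*#%@"[min(9,(b+g+rr)//60)] for b,g,rr in w[r,215:295:2]))
E
```

```text
t2.9 [240. 228.] [274. 271.]
t16.5 [228. 221.] [257. 265.]
observed t2.9 241,237..280,298 ; t16.5 227,228..255,268(strict red)
t2.9 loose 241 279 237 297
==========+@@@@@@%=::::--::-::::--:-::--
===========@@@@@@@=--:::::--:-::-::::::-
==============@@@@@:--:::::::::::-:--:::
===============@@@@+-::-::::::::-:::::--
==============-%@@#=......:---:::::-::::
=============:.............:-:::--:::-:-
===========:......:RRRRR...:::--::-:::YY
==========:..:RRRRRRRRRRRR:-::-YYYYYYYYY
====+####+:.:RRRRRRRRRRRRRRYYYYYYYYYYYYY
===%%@%@=....RRRRRRRRRRRRRRYYYYYYYYYYYYY
=*@@%%@:.....-RRRRRRRRRRRRRRYYYYYYYYYYYY
%@@%@*.......:-RRRRRRRRRRRRRYYYYYYY@@@@@
%%%@=........:-RRRRRRRRRRRRRR@@@@@@@@@@@
%@%:.........:::RRRRRRRRRRRRRR@@@@@@@@@@
@*......:.....-:RRRRRRRRRRRRRRY@@@@@@@@@
:.............-:-RRRRRRRRRRRRRR@@@@@@@@@
:...::........::-RRRRRRRRRRRRRRY@@YYYYYY
.............::-:-RRRRRRRRRRRRRRYYYYYYYY
.............:::-:RRRRRRRRRRRRRRRYYYYYYY
...........:::::--:RRRRRRRRR::RRY@@YYYYY
:..:.......::-:::::RRRRR.:....Y@@@@@@@@@
..........:--::::-:-:-::..Y@@@@@@@@@@@@@
.........-:::-::-::-:::-::@@@@@@@@@@@@@@
```

The larger driver was already tilting about 17° in the first picture at t=0. It was leaning on the yellow block by t=2.9, when the tool was still over 10 cm away and had touched nothing. It fell on its own, so I leave it alone. The job itself is done, so I hand it in.

```bash
python3 -c "
from station import sign_off
print(sign_off())"
```

```text
the job is handed in; nothing more can be done
None
```

The lock screw is turned to its stop, the driver is back in its stand with its guard down on the block, and the drawer is open to its stop and released (handed in at about 22 s); the larger look-alike driver, already leaning at t=0, fell against the yellow block with no sign the arm touched it, and I left it there.

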